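# Dock the open tip racks by size

### The arm

A 6-joint arm with a two-finger parallel gripper is mounted at the origin on the work surface. World frame = base frame: x ahead of the robot, y to its left, z up, the work surface at z = 0. Lengths are in m, angles in rad, forces in N, time in s.
With the tool pointing down it reaches from about 0.275 to 0.875 m from the base axis. Payload 12.5 kg.
Tool frame: the origin (TCP) lies between the finger pads; the fingertips stand 19 mm ahead of it and the grasp point (between the pads) is the TCP; z points along the fingers, y is the line along which they close (so a half turn about z gives the same grasp; the last joint's range is limited). The gripper opens to 85 mm and grips with 20 to 120 N. Pads are 22 mm wide; open, the fingers measure 114 mm over their backs; the gripper's body (76 mm by 85 mm) begins 54 mm behind the grasp point. The pads swing forward as they close: fully open they stand 13 mm farther back than shut.
Start: joints at [-1.302, 0.351, 1.652, -0, 1.139, -0.085], TCP at [0.191, -0.516, 0.25] pointing down, gripper open.
Joint ranges: [-2.75, 2.75], [-0.79, 2.1], [0.01, 2.65], [-1.57, 4.71], [0.07, 3.14], [-2.87, 2.87]. Speed limits (rad/s): [2.22, 2.22, 2.79, 3.14, 3.14, 3.14].

### API

Orientations are given as a rotation vector (axis times angle).
In Python, from station import status, imaging, manip gives the robot as it stands.
- The arm moves only by the shell command python3 -m creep 'ROWS' [FORCE]. ROWS is JSON, a list of rows, each a list of 5 numbers: the closure, from -1 (fully open) to 1 (shut), then the shift along the tool's x, y, z in mm, then the turn about the tool's z in rad. A call has 1 to 10 rows; each row is the pose to reach, as a shift and turn from the pose commanded when the call began, along the tool's axes at that moment; what a row does not reach only later rows make up. A row lasts 1/8 s, in which the tool goes at most 62.5 mm and 10.7 degrees, less where a joint would pass 70% of its speed; a pose out of reach is approached as far as the arm can. A call with a gripper value outside its range is refused whole. The fingers move at their own pace and stop on an object; FORCE is the grip in N (left out, the last holds). Time passes only in rows, so rows that repeat a pose let the fingers close. It gives the time, the measured TCP pose, the force, the opening and the grip force at its end, in the units of the state.
- status.state(): the state, without advancing time (a new reading comes with each control period).
- imaging.capture(name): name is "scene" or "top" or "wrist"; returns a dict with "image" (384x512x3 uint8, red, green, blue), "mtx" (3x3 intrinsics, pixels), "dist_coeffs" ([k1, k2, p1, p2, k3] as OpenCV has them; the pictures are not rectified), "T" (4x4, takes a point from camera to world coordinates); the wrist camera has in their place "T_tool_cam" (4x4, takes a point from camera to tool coordinates, whose origin is the TCP and whose axes are the flange's). Camera axes: x right, y up, looking along -z (the intrinsics and any distortion apply to the point x, -y, -z); pixel columns grow to the right and rows downward; lengths in m; the calibration is good to about 2 mm. A picture is of the moment at which its call begins: read the wrist's pose just before it. There is no depth.
- manip.hand_in(): hands the job in; it is judged then, once.
Trained networks look in a picture, given as the dict that the camera call returned (one of the last four; its "shot" number tells which), for a name from the list of things; names that differ only in an ending like _2 or _b are one class to them, and where a whole thing is asked for, a point or a joint stands for the part that bears it (a point fixed in the world has none). Each returns a list of dicts, best first, with "score" (0 to 1); they miss things now and then, are a little off and sometimes report something else, mostly with a low value. They report only what shows in the picture. A call takes as long as a camera call.
- imaging.masks_of(label, picture): "region" (384x512 bool, what is visible of it) and "box" ([left, top, right, bottom] in pixels, round what is visible of it).
- imaging.mark_of(label, picture): "pixel" ([column, row] in pixels: a listed point, or the origin of a listed thing).
The state is a dict: "time": time; "q": joint angles; "joint_velocities": joint speeds; "joint_efforts": joint torques, N m; "position": TCP position; "tool_rot": TCP orientation; "ft_force": force on the tool from outside, world axes, zero at the start; "wrist_torque": the same for the moment, N m; "finger_gap": finger opening in m; "grip_force": force on a finger pad.
Only numpy, scipy, OpenCV 4.12 (cv2) and the standard library are available. Lean on these libraries where they do the work, as an engineer would, in place of code of your own. Each camera call takes 0.05 s, during which the arm holds its last target. There are 200 camera calls.

### The job

Put away the three open pipette-tip racks by sliding each along the bench into the compartment of the blue docking tray that matches its width, squarely and fully home against the stop. They are open and full, so never lift or tip them, and leave everything else on the bench where it stands.

Things in the scene. Friction and masses are not known exactly. Their poses are not given: they have to be found in the camera images.
- rack_small: The small pipette-tip rack: loose open block, ivory base, yellow top, stubby clear tips; 72 mm wide (its y), 80 mm long (its x), 48 mm high (53 mm with tips), 250 g give or take 30 percent. Origin: centre of its underside, z up. It starts flat on the bench, its x axis within 0.4 rad of the docking tray's x axis (no quarter turn needed).
- rack_medium: The medium pipette-tip rack: loose open block, ivory base, yellow top, stubby clear tips; 90 mm wide (its y), 80 mm long (its x), 48 mm high (53 mm with tips), 310 g give or take 30 percent. Origin: centre of its underside, z up. It starts flat on the bench, its x axis within 0.4 rad of the docking tray's x axis (no quarter turn needed).
- rack_large: The large pipette-tip rack: loose open block, ivory base, yellow top, stubby clear tips; 108 mm wide (its y), 80 mm long (its x), 48 mm high (53 mm with tips), 370 g give or take 30 percent. Origin: centre of its underside, z up. It starts flat on the bench, its x axis within 0.4 rad of the docking tray's x axis (no quarter turn needed).
- bay_small: Fixed blue compartment for the small rack: opening 80 mm wide, 68 mm deep, walls 35 mm high, open at front and top, no floor (bare bench), mouth corners rounded 6 mm; outside 140 mm wide. Origin: middle of its mouth at bench level; x points into it towards the stop, y across. A rack fully home has its origin at x = 28 mm, y = 0, and sticks out 12 mm in front of the mouth.
- bay_medium: Fixed blue compartment for the medium rack: opening 98 mm wide, 68 mm deep, walls 35 mm high, open at front and top, no floor (bare bench), mouth corners rounded 6 mm; outside 140 mm wide. Origin: middle of its mouth at bench level; x points into it towards the stop, y across. A rack fully home has its origin at x = 28 mm, y = 0, and sticks out 12 mm in front of the mouth.
- bay_large: Fixed blue compartment for the large rack: opening 116 mm wide, 68 mm deep, walls 35 mm high, open at front and top, no floor (bare bench), mouth corners rounded 6 mm; outside 140 mm wide. Origin: middle of its mouth at bench level; x points into it towards the stop, y across. A rack fully home has its origin at x = 28 mm, y = 0, and sticks out 12 mm in front of the mouth.
- dock: Fixed grey spine that joins the three compartments, which stand side by side before it in any order, all turned as it is. Origin: middle of the line of mouths at bench level; x points from the mouths to the spine, y along the row. The spine lies at x = 78 to 108 mm, 45 mm high, 420 mm long.
- red_pot: Loose red pot, 44 mm across, 30 mm high. Bystander. Origin: centre of its underside.
- beaker: Loose small glass beaker, 44 mm across, 50 mm high. Bystander. Origin: centre of its underside.
- tube_stand: Loose round orange tube stand, 42 mm across, 50 mm high. Bystander. Origin: centre of its underside.
- well_plate: Loose white well plate lying flat, 85 mm (x) by 127 mm (y), 15 mm high. Bystander. Origin: centre of its underside.
- lid_box: Loose clear box with grey lid, 90 mm (x) by 120 mm (y), 41 mm high. Bystander. Origin: centre of its underside.
- reagent: Loose amber bottle with red cap, 64 mm across, 140 mm high. Bystander. Origin: centre of its underside.

How it is judged:
At the end, for the whole second after the job is handed in: Each rack stands flat and still on the bench in the compartment of its own size, no more than 8 mm short of the stop, within 8 mm of the compartment's centre line and square with it to 0.12 rad (x of rack_small in the frame of bay_small between 0.02 and 0.034 m and y of rack_small in the frame of bay_small between -0.008 and 0.008 m and angle between the x axis of rack_small and the x axis of bay_small, either way round below 0.12 rad and angle between each of rack_small, rack_medium, rack_large's own z axis and vertical below 0.05 rad and height (world z) of each of rack_small, rack_medium, rack_large below 0.006 m and linear speed of each of rack_small, rack_medium, rack_large below 0.01 m/s and x of rack_medium in the frame of bay_medium between 0.02 and 0.034 m and y of rack_medium in the frame of bay_medium between -0.008 and 0.008 m and angle between the x axis of rack_medium and the x axis of bay_medium, either way round below 0.12 rad and x of rack_large in the frame of bay_large between 0.02 and 0.034 m and y of rack_large in the frame of bay_large between -0.008 and 0.008 m and angle between the x axis of rack_large and the x axis of bay_large, either way round below 0.12 rad); the robot touches nothing.
It fails at once if a rack is lifted off the bench (over 15 mm) or tipped (over 0.2 rad) (height (world z) of any of rack_small, rack_medium, rack_large above 0.015 m or angle between any of rack_small, rack_medium, rack_large's own z axis and vertical above 0.2 rad).
It fails at once if a bystander is displaced by more than 25 mm or knocked over (distance of any of red_pot, beaker, tube_stand, well_plate, lid_box, reagent from where it was at the start of the episode above 0.025 m or angle between any of red_pot, beaker, tube_stand, well_plate, lid_box, reagent's own z axis and vertical above 0.5 rad).
It also fails if it takes over 72 s, if anything falls off the work surface, if the arm or the gripper's body presses on something with over 40 N, if the wrist force passes 120 N, or if a joint passes its speed limit or range.

## Working session

There is one attempt and no reset: what is moved stays moved. The work goes in short steps, Python scripts to look and compute and a shell command to move; the robot and the scene stay as the last step left them, time stands still between calls to the robot, and variables do not carry over. Pictures are saved under pics/ and viewed, at most 10 in all, crops included, and the job is handed in when it is done.

```bash
mkdir -p pics; ls
cat > h.py <<'E'
import numpy as np,cv2
from station import status,imaging,manip
def ray(p,px):
    u=cv2.undistortPoints(np.array([[px]],float),np.array(p["mtx"]),np.array(p["dist_coeffs"]))[0,0]
    d=np.array([u[0],-u[1],-1.0]); T=p["T"]; T=np.array(T)
    return T[:3,3],T[:3,:3]@d
def world(p,px,z):
    o,d=ray(p,px); return o+d*(z-o[2])/d[2]
E
python3 - <<'E'
from h import *
s=status.state();print(s["time"],s["position"],s["tool_rot"],s["finger_gap"])
for n in("top","scene"):
    p=imaging.capture(n);cv2.imwrite(f"pics/{n}0.png",cv2.resize(p["image"][:,:,::-1],(800,600)))
    print(n,np.round(np.array(p["T"]),2).tolist())
    for l in "rack_small rack_medium rack_large bay_small bay_medium bay_large dock red_pot beaker tube_stand well_plate lid_box reagent".split():
        print(l,[(np.round(m["pixel"],1).tolist(),round(m["score"],2),np.round(world(p,m["pixel"],0)[:2],3).tolist()) for m in imaging.mark_of(l,p)[:2]])
E
```

```text
pics
0.0 [ 0.19049735 -0.51561639  0.24972692] [-3.09134502e+00 -5.52684999e-01  1.93805594e-04] 0.08562839246228993
top [[0.01, 0.99, -0.17, 0.24], [-1.0, 0.01, -0.0, -0.0], [0.0, 0.17, 0.99, 1.77], [0.0, 0.0, 0.0, 1.0]]
rack_small [([333.9, 223.2], 0.89, [0.433, -0.259]), ([178.2, 218.1], 0.44, [0.443, 0.307])]
rack_medium [([266.9, 214.6], 0.57, [0.461, -0.015])]
rack_large [([178.6, 216.3], 0.88, [0.45, 0.306])]
bay_small [([299.3, 169.7], 0.85, [0.63, -0.133])]
bay_medium []
bay_large [([302.9, 169.1], 0.35, [0.632, -0.146])]
dock []
red_pot [([303.6, 238.4], 0.57, [0.376, -0.149])]
beaker [([219.4, 234.5], 0.43, [0.386, 0.155])]
tube_stand [([147.7, 178.2], 0.49, [0.59, 0.428])]
well_plate [([406.7, 218.5], 0.73, [0.453, -0.528]), ([119.5, 220.5], 0.67, [0.431, 0.524])]
lid_box [([118.7, 217.0], 0.76, [0.443, 0.528]), ([381.1, 178.3], 0.46, [0.602, -0.437])]
reagent [([378.6, 176.7], 0.58, [0.608, -0.428])]
scene [[0.33, -0.73, 0.6, 1.22], [0.95, 0.26, -0.2, -0.23], [-0.01, 0.63, 0.78, 0.94], [0.0, 0.0, 0.0, 1.0]]
rack_small [([159.0, 196.7], 0.94, [0.43, -0.274])]
rack_medium [([241.5, 181.2], 0.83, [0.456, -0.013]), ([269.7, 225.7], 0.55, [0.645, 0.011])]
rack_large [([329.9, 153.9], 0.88, [0.441, 0.306])]
bay_small [([223.1, 242.2], 0.79, [0.653, -0.132])]
bay_medium [([308.9, 208.1], 0.75, [0.625, 0.145]), ([268.5, 222.9], 0.66, [0.634, 0.012])]
bay_large [([268.2, 223.8], 0.77, [0.637, 0.01])]
dock []
red_pot []
beaker [([281.8, 158.6], 0.55, [0.407, 0.145])]
tube_stand [([386.4, 178.3], 0.67, [0.6, 0.429])]
well_plate [([70.4, 223.3], 0.83, [0.442, -0.544])]
lid_box [([389.4, 141.7], 0.72, [0.457, 0.529])]
reagent [([116.0, 257.0], 0.8, [0.601, -0.427])]
```

View pics/top0.png

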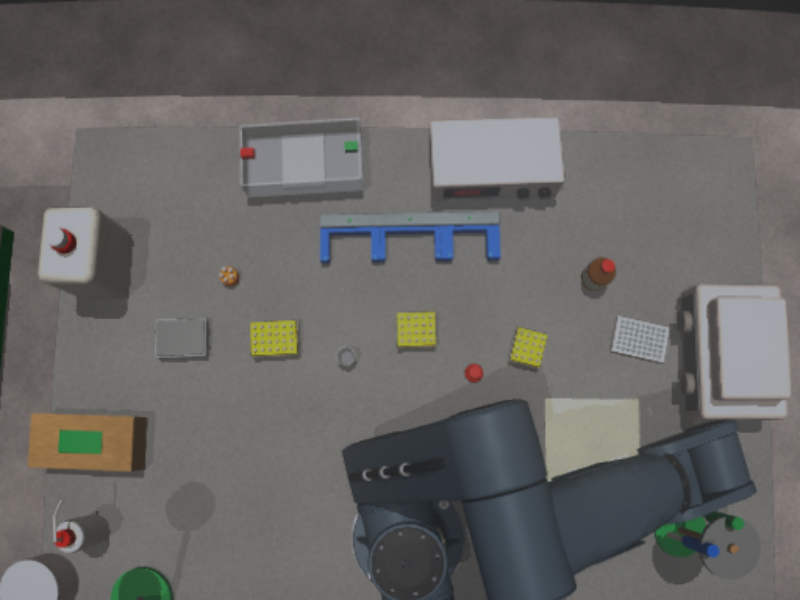

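View pics/scene0.png

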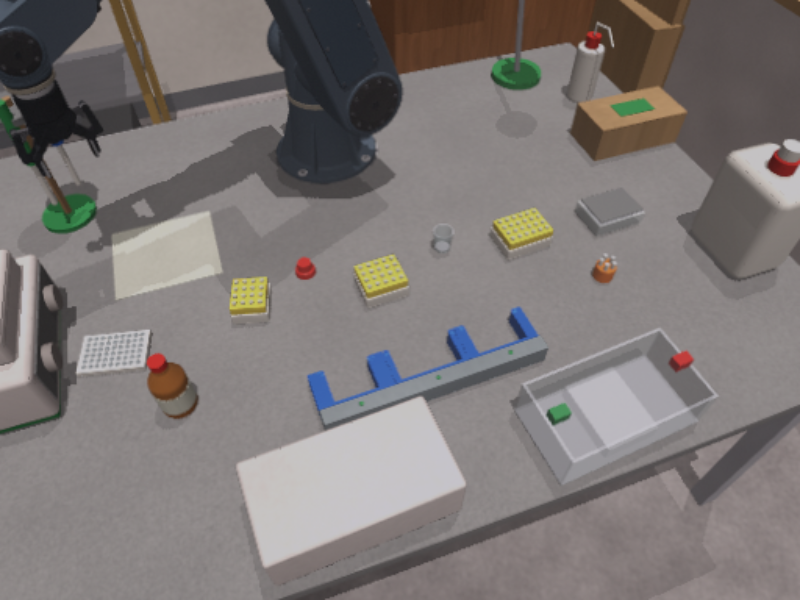

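The top view shows the racks, left to right, at (274,338) large, (416,329) medium and (528,348) small. The openings measure about 41, 50 and 35 px, so the bays left to right are medium, large and small. The scene view agrees. Next I'll get the tool frame and a coarse geometry.

Run:
```python
from h import *
from scipy.spatial.transform import Rotation as R
s=status.state();print(np.round(R.from_rotvec(s["tool_rot"]).as_matrix(),3).tolist())
p=imaging.capture("wrist");print(np.round(np.array(p["T_tool_cam"]),3).tolist(),np.array(p["mtx"]).round(1).tolist(),p["dist_coeffs"])
for n in("top","scene"):
    p=imaging.capture(n)
    im=p["image"];hsv=cv2.cvtColor(im,cv2.COLOR_RGB2HSV)
    ye=cv2.inRange(hsv,(22,120,80),(35,255,255))
    bl=cv2.inRange(hsv,(105,130,60),(125,255,255))
    cs,_=cv2.findContours(ye,0,1) 
    ye=cv2.morphologyEx(ye,cv2.MORPH_CLOSE,np.ones((5,5)))
    cs,_=cv2.findContours(ye,0,1)
    for c in cs:
        if cv2.contourArea(c)<200: continue
        w=np.array([world(p,q[0],.048)[:2] for q in c.astype(float)],np.float32)
        r=cv2.minAreaRect(w*1000);print(n,"rack",np.round(r[0]),np.round(r[1]),round(r[2],1))
    cs,_=cv2.findContours(bl,0,1);c=max(cs,key=cv2.contourArea)
    a=cv2.approxPolyDP(c,1.5,True)
    print(n,"blue",[(q[0].tolist(),np.round(world(p,q[0].astype(float),.035)[:2]*1000).tolist()) for q in a])
```

```text
[[0.938, 0.346, 0.0], [0.346, -0.938, 0.0], [0.0, -0.0, -1.0]]
[[0.001, 0.965, 0.262, 0.066], [1.0, -0.0, -0.001, 0.001], [-0.001, 0.262, -0.965, -0.124], [0.0, 0.0, 0.0, 1.0]] [[330.7, 0.0, 254.7], [0.0, 330.7, 193.4], [0.0, 0.0, 1.0]] [-0.01317986  0.          0.          0.          0.        ]
top rack [ 433. -267.] [67. 77.] 75.4
top rack [445. 312.] [ 77. 104.] 4.2
top rack [470. -12.] [75. 85.] 0.8
top blue [([318, 144], [719.0, -199.0]), ([205, 146], [706.0, 214.0]), ([205, 165], [634.0, 212.0]), ([210, 165], [635.0, 194.0]), ([211, 148], [698.0, 192.0]), ([236, 148], [699.0, 101.0]), ([239, 166], [632.0, 88.0]), ([246, 164], [640.0, 63.0]), ([247, 147], [704.0, 61.0]), ([277, 147], [705.0, -49.0]), ([279, 165], [638.0, -57.0]), ([289, 164], [642.0, -93.0]), ([289, 148], [702.0, -93.0]), ([296, 146], [710.0, -118.0]), ([310, 146], [711.0, -169.0]), ([312, 164], [644.0, -176.0]), ([319, 164], [644.0, -202.0])]
scene rack [ 440. -268.] [68. 87.] 75.5
scene rack [477. -13.] [86. 86.] 2.7
scene rack [452. 308.] [ 84. 111.] 4.6
scene blue [([343, 214], [699.0, 214.0]), ([333, 198], [637.0, 213.0]), ([330, 197], [631.0, 207.0]), ([327, 200], [638.0, 193.0]), ([336, 214], [692.0, 195.0]), ([329, 219], [701.0, 169.0]), ([306, 226], [701.0, 98.0]), ([296, 209], [637.0, 94.0]), ([287, 211], [635.0, 67.0]), ([287, 215], [648.0, 62.0]), ([295, 229], [700.0, 65.0]), ([291, 232], [705.0, 50.0]), ([256, 243], [706.0, -53.0]), ([246, 224], [639.0, -59.0]), ([245, 226], [644.0, -63.0]), ([235, 228], [641.0, -92.0]), ([242, 247], [706.0, -92.0]), ([240, 249], [710.0, -99.0]), ([214, 257], [710.0, -172.0]), ([206, 238], [646.0, -177.0]), ([197, 240], [644.0, -202.0]), ([204, 262], [716.0, -201.0])]
```

```bash
cat > go.py <<'E'
import sys
from h import *
from scipy.spatial.transform import Rotation as R
# usage: go.py x y z yaw ... -> shift in tool mm and turn, from present pose
s=status.state();M=R.from_rotvec(s["tool_rot"]).as_matrix();yaw=np.arctan2(M[1,0],M[0,0])
print("t",s["time"],"pos",np.round(s["position"],4),"yaw",round(yaw,3),"gap",round(s["finger_gap"],3),"F",np.round(s["ft_force"],1),"q6",round(s["q"][5],2))
a=list(map(float,sys.argv[1:]))
for i in range(0,len(a),4):
    d=M.T@(np.array(a[i:i+3])-s["position"])*1000
    print(a[i:i+4],np.round(d,1),"turn",round(-((a[i+3]-yaw+np.pi)%(2*np.pi)-np.pi),3))
E
python3 go.py .335 -.265 .25 .024 .345 -.265 .028 .024 .509 -.265 .028 .024
```

```text
t 1.55 pos [ 0.1906 -0.5159  0.2503] yaw 0.354 gap 0.085 F [ 0.7  0.9 -0.3] q6 -0.08
[0.335, -0.265, 0.25, 0.024] [ 222.4 -185.3    0.3] turn 0.33
[0.345, -0.265, 0.028, 0.024] [ 231.8 -181.9  222.3] turn 0.33
[0.509, -0.265, 0.028, 0.024] [ 385.6 -125.1  222.3] turn 0.33
```

```bash
python3 -m creep '[[0,50,-40,0,0.1],[0,100,-80,0,0.2],[0,150,-120,0,0.3],[0,190,-155,0,0.33],[0,225,-184,0,0.33],[0,225,-184,60,0.33],[0,228,-183,120,0.33],[0,228,-183,170,0.33],[0,228,-183,170,0.33]]'
python3 - <<'E'
from h import *
p=imaging.capture("wrist");cv2.imwrite("pics/w1.png",p["image"][:,:,::-1])
E
python3 go.py .345 -.265 .028 .024 .509 -.265 .028 .024
```

```text
time: 2.68
position: [0.3397, -0.264, 0.0782]
tool_rot: [-3.137, -0.037, 0.007]
ft_force: [1.1, -0.9, 0.9]
finger_gap: 0.0425
grip_force: 0.0
t 2.725 pos [ 0.3408 -0.265   0.0803] yaw 0.024 gap 0.043 F [-0.3 -0.2  0.8] q6 0.78
[0.345, -0.265, 0.028, 0.024] [ 4.3  0.2 52.3] turn -0.0
[0.509, -0.265, 0.028, 0.024] [168.2   4.1  52. ] turn -0.0
```

View pics/w1.png

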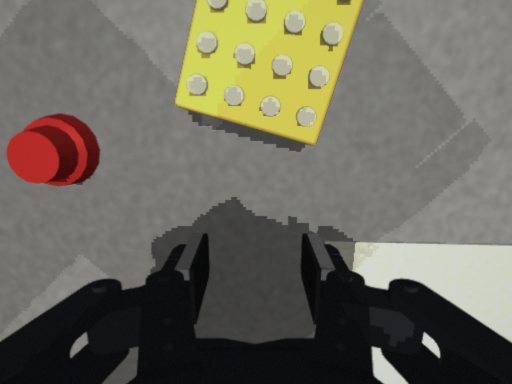

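The rack is straight ahead, with its back edge from (178,105) to (315,143) and the fingers centred on it. The red pot is clear at (55,150).

```bash
python3 -m creep '[[0,4,0,30,0],[0,4,0,52,0],[0,20,0,52,0],[0,35,1,52,0],[0,50,1,52,0],[0,65,2,52,0],[0,80,2,52,0],[0,95,2,52,0],[0,110,3,52,0],[0,125,3,52,0]]'
python3 -m creep '[[0,15,0,0,0],[0,28,0,0,0],[0,36,0,0,0],[0,40,0,0,0],[0,40,0,0,0]]'
python3 - <<'E'
from h import *
p=imaging.capture("wrist");cv2.imwrite("pics/w2.png",p["image"][:,:,::-1])
E
python3 go.py .509 -.265 .028 .024
```

```text
time: 3.98
position: [0.4671, -0.2653, 0.0282]
tool_rot: [-3.141, -0.037, 0.0]
ft_force: [-2.6, 0.1, 1.0]
finger_gap: 0.0426
grip_force: 1.2
time: 4.6
position: [0.5063, -0.2644, 0.0283]
tool_rot: [3.141, 0.037, 0.001]
ft_force: [0.1, -0.5, 0.1]
finger_gap: 0.0426
grip_force: 0.0
t 4.65 pos [ 0.5061 -0.2644  0.0283] yaw 0.024 gap 0.043 F [-0.8  0.4 -0.1] q6 0.98
[0.509, -0.265, 0.028, 0.024] [2.9 0.7 0.3] turn -0.0
```

View pics/w2.png

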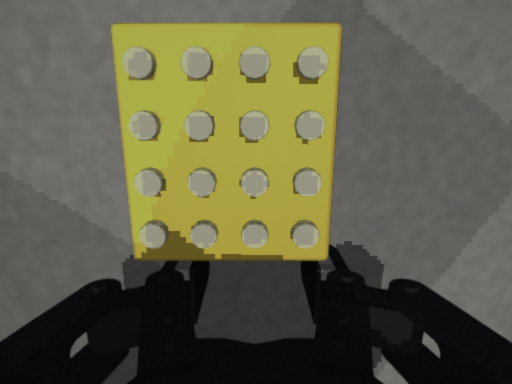

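The rack is flush and square. Its back edge runs from 134 to 329 px, with mid 232 against finger centre 255. Next I'll add a wrist measuring helper and measure.

```bash
cat > meas.py <<'E'
from h import *
from scipy.spatial.transform import Rotation as R
s=status.state();p=imaging.capture("wrist")
T=np.eye(4);T[:3,:3]=R.from_rotvec(s["tool_rot"]).as_matrix();T[:3,3]=s["position"];p["T"]=T@np.array(p["T_tool_cam"])
hsv=cv2.cvtColor(p["image"],cv2.COLOR_RGB2HSV)
m=cv2.morphologyEx(cv2.inRange(hsv,(22,110,50),(36,255,255)),cv2.MORPH_CLOSE,np.ones((15,15)))
for c in cv2.findContours(m,0,1)[0]:
    if cv2.contourArea(c)<800: continue
    w=np.array([world(p,q[0],.048)[:2] for q in c.astype(float)],np.float32)
    r=cv2.minAreaRect(w*1000);print("rack",np.round(r[0],1),np.round(r[1],1),round(r[2],1),"box",cv2.boundingRect(c))
b=cv2.inRange(hsv,(105,130,40),(125,255,255))
for c in cv2.findContours(b,0,1)[0]:
    if cv2.contourArea(c)<300: continue
    print("blue",[(q[0].tolist(),np.round(world(p,q[0].astype(float),.035)[:2]*1000).tolist()) for q in cv2.approxPolyDP(c,3,True)])
E
python3 meas.py; python3 go.py .494 -.265 .1 .024 .557 -.335 .1 1.595
```

```text
rack [ 557.7 -255.5] [75.2 67.2] 1.5 box (111, 22, 231, 239)
t 4.7 pos [ 0.506  -0.2644  0.0283] yaw 0.024 gap 0.043 F [ 0.5 -0.2 -0.3] q6 0.98
[0.494, -0.265, 0.1, 0.024] [-12.    0.4 -71.7] turn -0.0
[0.557, -0.335, 0.1, 1.595] [ 49.3  71.8 -71.7] turn -1.571
```

```bash
python3 -m creep '[[0,-12,0,0,0],[0,-12,5,-40,0],[0,-5,40,-75,-0.18],[0,5,72,-75,-0.36],[0,20,72,-75,-0.54],[0,35,72,-75,-0.72],[0,49,72,-75,-0.9],[0,49,72,-75,-1.08],[0,49,72,-75,-1.26],[0,49,72,-75,-1.44]]'
python3 -m creep '[[0,0,0,20,-0.13],[0,0,0,55,-0.13],[0,0,0,75,-0.13],[0,0,0,75,-0.13]]'
python3 go.py .557 -.335 .028 1.595 .557 -.1835 .028 1.595
```

```text
time: 5.95
position: [0.5559, -0.3352, 0.1031]
tool_rot: [-2.331, -2.106, 0.0]
ft_force: [0.4, 0.1, 0.2]
finger_gap: 0.0424
grip_force: 0.0
time: 6.45
position: [0.5558, -0.3348, 0.0271]
tool_rot: [-2.194, -2.244, 0.001]
ft_force: [0.5, 0.9, -0.3]
finger_gap: 0.0425
grip_force: 0.0
t 6.45 pos [ 0.5558 -0.3348  0.0271] yaw 1.593 gap 0.043 F [ 0.5  0.9 -0.3] q6 -0.64
[0.557, -0.335, 0.028, 1.595] [-0.2  1.2 -0.9] turn -0.002
[0.557, -0.1835, 0.028, 1.595] [151.2   4.6  -0.7] turn -0.002
```

```bash
python3 -m creep '[[0,20,1,0,0],[0,35,1,0,0],[0,50,1,0,0],[0,65,1,0,0],[0,80,2,0,0],[0,95,2,0,0],[0,110,2,0,0],[0,125,2,0,0],[0,137,2,0,0],[0,146,2,0,0]]'
python3 -m creep '[[0,4,0,0,0],[0,6,0,0,0],[0,6,0,0,0]]'
python3 meas.py; python3 go.py .557 -.200 .1 1.595  .485 -.137 .1 .024
```

```text
time: 7.7
position: [0.5553, -0.1883, 0.0282]
tool_rot: [-2.195, -2.247, 0.0]
ft_force: [0.0, -2.3, 1.8]
finger_gap: 0.0427
grip_force: 1.2
time: 8.07
position: [0.5551, -0.183, 0.0281]
tool_rot: [-2.195, -2.246, 0.0]
ft_force: [-0.5, 0.3, -0.5]
finger_gap: 0.0425
grip_force: 0.0
rack [ 555.4 -136.3] [75.1 67. ] 1.4 box (132, 53, 254, 209)
blue [([437, 234], [625.0, -164.0]), ([430, 244], [623.0, -168.0]), ([425, 284], [623.0, -185.0]), ([492, 330], [655.0, -206.0]), ([511, 328], [663.0, -205.0]), ([511, 232], [653.0, -162.0])]
blue [([463, 0], [620.0, -83.0]), ([460, 53], [622.0, -99.0]), ([511, 55], [639.0, -99.0]), ([511, 0], [635.0, -83.0])]
t 8.125 pos [ 0.5551 -0.1831  0.0281] yaw 1.594 gap 0.043 F [0.1 0.2 0.4] q6 -0.42
[0.557, -0.2, 0.1, 1.595] [-16.9   1.5 -71.9] turn -0.001
[0.485, -0.137, 0.1, 0.024] [ 47.7 -69.  -71.9] turn 1.57
```

```bash
python3 -m creep '[[0,-15,0,0,0.0],[0,-15,-5,-40,0],[0,-5,-40,-75,0.18],[0,10,-70,-75,0.36],[0,30,-70,-75,0.54],[0,48,-70,-75,0.72],[0,48,-70,-75,0.9],[0,48,-70,-75,1.08],[0,48,-70,-75,1.26],[0,48,-70,-75,1.44]]'
python3 -m creep '[[0,0,0,10,0.13],[0,0,0,50,0.13],[0,0,0,75,0.13],[0,0,0,75,0.13]]'
python3 meas.py; python3 go.py .6 -.1347 .028 .024  .620 -.1342 .028 .024
```

```text
time: 9.38
position: [0.4843, -0.1377, 0.1033]
tool_rot: [3.133, 0.231, 0.0]
ft_force: [0.5, 0.1, -0.1]
finger_gap: 0.0425
grip_force: 0.0
time: 9.88
position: [0.4833, -0.1372, 0.0271]
tool_rot: [-3.14, -0.036, 0.005]
ft_force: [-0.5, -0.2, 0.6]
finger_gap: 0.0428
grip_force: 0.0
rack [490.5 -58.6] [19.9 52.5] 79.5 box (0, 205, 57, 130)
rack [ 548.  -136.5] [60. 67.] 1.4 box (137, 0, 239, 206)
t 9.925 pos [ 0.4841 -0.1373  0.0282] yaw 0.023 gap 0.043 F [ 0.5  0.  -0. ] q6 1.18
[0.6, -0.1347, 0.028, 0.024] [1.159e+02 1.000e-01 1.000e-01] turn -0.001
[0.62, -0.1342, 0.028, 0.024] [1.359e+02 0.000e+00 1.000e-01] turn -0.001
```

```bash
python3 -m creep '[[0,15,0,0,0],[0,30,0,0,0],[0,45,0,0,0],[0,60,0,0,0],[0,75,0,0,0],[0,90,0,0,0],[0,103,0,0,0],[0,115,0,0,0],[0,123,0,0,0],[0,128,0,0,0]]'
python3 -m creep '[[0,2,0,0,0],[0,4,0,0,0],[0,6,0,0,0],[0,6,0,0,0]]'
python3 meas.py;python3 -c "
from h import *
p=imaging.capture('wrist');cv2.imwrite('pics/w3.png',p['image'][:,:,::-1])"
```

```text
time: 11.18
position: [0.6125, -0.1337, 0.0283]
tool_rot: [-3.141, -0.037, 0.0]
ft_force: [-2.7, 0.2, 2.6]
finger_gap: 0.0426
grip_force: 1.5
time: 11.68
position: [0.6172, -0.1336, 0.0282]
tool_rot: [-3.141, -0.038, 0.004]
ft_force: [-7.8, -0.6, 5.0]
finger_gap: 0.0425
grip_force: 3.8
rack [ 668.4 -133.1] [75.2 67.2] 1.5 box (139, 24, 233, 239)
blue [([0, 0], [714.0, -50.0]), ([0, 45], [701.0, -48.0]), ([10, 45], [701.0, -51.0]), ([42, 212], [643.0, -54.0]), ([54, 223], [639.0, -58.0]), ([65, 223], [639.0, -62.0]), ([72, 217], [641.0, -65.0]), ([77, 224], [638.0, -66.0]), ([142, 223], [639.0, -91.0]), ([153, 214], [643.0, -96.0]), ([137, 30], [706.0, -94.0]), ([144, 23], [708.0, -96.0]), ([202, 22], [709.0, -115.0]), ([369, 23], [710.0, -169.0]), ([373, 35], [706.0, -171.0]), ([358, 202], [650.0, -172.0]), ([380, 221], [642.0, -181.0]), ([446, 220], [643.0, -206.0]), ([478, 0], [718.0, -203.0])]
```

View pics/w3.png

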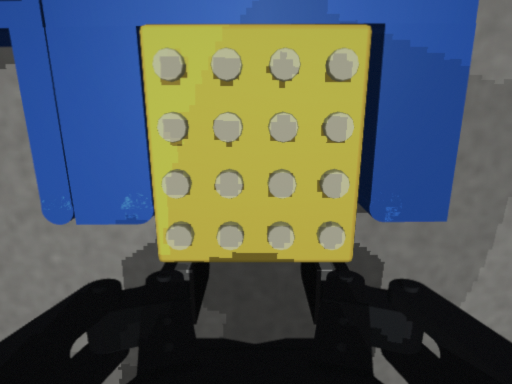

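The small rack is home: its front edge is against the blue stop at row 23, it is square, and it sits centred between the walls at 153 and 358 px. The contact force is 8 N. Next is the medium rack.

```bash
python3 -m creep '[[0,-15,0,0,0],[0,-30,-10,-50,0],[0,-75,-40,-80,0],[0,-125,-75,-80,0],[0,-175,-105,-80,0],[0,-219,-127,-80,0],[0,-219,-127,-80,0]]'
python3 meas.py; python3 go.py .395 -.012 .028 .024 .503 -.010 .028 .024
```

```text
time: 12.65
position: [0.3939, -0.0108, 0.1084]
tool_rot: [-3.141, -0.039, 0.001]
ft_force: [0.6, -0.0, -0.4]
finger_gap: 0.0426
grip_force: 0.0
rack [472.4 -11.9] [78.5 85.3] 2.7 box (174, 0, 169, 156)
t 12.7 pos [ 0.3961 -0.0115  0.1087] yaw 0.025 gap 0.043 F [ 0.7 -1.3 -0.1] q6 1.4
[0.395, -0.012, 0.028, 0.024] [-1.2  0.5 80.7] turn 0.001
[0.503, -0.01, 0.028, 0.024] [106.8   1.2  80.9] turn 0.001
```

```bash
python3 -m creep '[[0,-2,0,50,0],[0,-2,0,80,0],[0,15,0,80,0],[0,30,0,80,0],[0,45,0,80,0],[0,60,1,80,0],[0,75,1,80,0],[0,90,1,80,0],[0,101,1,80,0],[0,107,1,80,0]]'
python3 -m creep '[[0,1,0,0,0],[0,1,0,0,0]]'
python3 meas.py; python3 go.py .56 -.095 .1 1.595
```

```text
time: 13.95
position: [0.5037, -0.0103, 0.0284]
tool_rot: [-3.141, -0.037, 0.0]
ft_force: [-3.6, 0.0, 2.6]
finger_gap: 0.0426
grip_force: 1.8
time: 14.2
position: [0.5042, -0.0103, 0.0283]
tool_rot: [3.141, 0.037, 0.001]
ft_force: [0.6, -0.4, 0.4]
finger_gap: 0.043
grip_force: 0.0
rack [555.7 -11.3] [75.1 84.9] 1.4 box (115, 23, 292, 239)
t 14.25 pos [ 0.5042 -0.0103  0.0283] yaw 0.024 gap 0.043 F [0.  0.2 0.8] q6 1.43
[0.56, -0.095, 0.1, 1.595] [ 53.8  86.  -71.6] turn -1.571
```

```bash
python3 -m creep '[[0,-12,0,0,0],[0,-12,5,-40,0],[0,-5,45,-75,-0.18],[0,5,86,-75,-0.36],[0,20,86,-75,-0.54],[0,38,86,-75,-0.72],[0,53,86,-75,-0.9],[0,53,86,-75,-1.08],[0,53,86,-75,-1.26],[0,53,86,-75,-1.44]]'
python3 -m creep '[[0,0,0,20,-0.13],[0,0,0,55,-0.13],[0,0,0,75,-0.13],[0,0,0,75,-0.13]]'
python3 go.py .558 -.095 .028 1.595 .558 .087 .028 1.595
```

```text
time: 15.5
position: [0.5583, -0.0948, 0.1031]
tool_rot: [-2.33, -2.106, 0.0]
ft_force: [-0.9, 0.7, -0.1]
finger_gap: 0.0425
grip_force: 0.0
time: 16.0
position: [0.5582, -0.0948, 0.0272]
tool_rot: [-2.194, -2.245, 0.002]
ft_force: [-0.6, -0.2, 0.9]
finger_gap: 0.0428
grip_force: 0.0
t 16.0 pos [ 0.5582 -0.0948  0.0272] yaw 1.594 gap 0.043 F [-0.6 -0.2  0.9] q6 -0.27
[0.558, -0.095, 0.028, 1.595] [-0.2 -0.2 -0.8] turn -0.001
[0.558, 0.087, 0.028, 1.595] [181.7   3.9  -0.6] turn -0.001
```

```bash
python3 -m creep '[[0,25,0,0,0],[0,42,1,0,0],[0,59,1,0,0],[0,76,1,0,0],[0,93,2,0,0],[0,110,2,0,0],[0,127,2,0,0],[0,144,2,0,0],[0,161,2,0,0],[0,173,2,0,0]]'
python3 -m creep '[[0,5,0,0,0],[0,8,0,0,0],[0,8,0,0,0]]'
python3 meas.py; python3 go.py .487 .1432 .1 .024
```

```text
time: 17.25
position: [0.5571, 0.0792, 0.0283]
tool_rot: [-2.195, -2.247, 0.0]
ft_force: [0.4, -4.7, 3.1]
finger_gap: 0.0428
grip_force: 1.9
time: 17.62
position: [0.5568, 0.0862, 0.0281]
tool_rot: [-2.196, -2.246, 0.0]
ft_force: [0.2, 0.1, 0.7]
finger_gap: 0.0429
grip_force: 0.0
rack [553.8 139.8] [75.  81.1] 1.3 box (116, 0, 264, 262)
blue [([416, 230], [618.0, 107.0]), ([409, 241], [616.0, 103.0]), ([409, 270], [618.0, 90.0]), ([405, 277], [617.0, 87.0]), ([425, 283], [625.0, 85.0]), ([492, 330], [657.0, 63.0]), ([511, 331], [665.0, 63.0]), ([511, 228], [654.0, 109.0])]
t 17.675 pos [0.5568 0.086  0.0281] yaw 1.593 gap 0.042 F [-0.5  0.8  0.2] q6 0.05
[0.487, 0.1432, 0.1, 0.024] [ 58.7 -68.6 -71.9] turn 1.569
```

```bash
python3 -m creep '[[0,2,0,0,0],[0,2,0,0,0],[0,-15,-5,-30,0],[0,-8,-40,-75,0.18],[0,10,-70,-75,0.36],[0,30,-70,-75,0.54],[0,50,-70,-75,0.72],[0,58,-70,-75,0.9],[0,58,-70,-75,1.08],[0,58,-70,-75,1.26]]'
python3 -m creep '[[0,0,0,0,0.18],[0,0,0,20,0.31],[0,0,0,60,0.31],[0,0,0,75,0.31],[0,0,0,75,0.31]]'
python3 meas.py; python3 go.py .488 .144 .028 .024  .612 .147 .028 .024
```

```text
time: 18.92
position: [0.4857, 0.1426, 0.1033]
tool_rot: [-3.099, -0.513, -0.0]
ft_force: [1.0, -1.1, -1.0]
finger_gap: 0.0427
grip_force: 0.0
time: 19.55
position: [0.4854, 0.1424, 0.0279]
tool_rot: [3.141, 0.038, -0.002]
ft_force: [0.1, -0.3, 0.5]
finger_gap: 0.0425
grip_force: 0.0
rack [548.4 143.3] [64.1 84.8] 1.4 box (105, 0, 300, 216)
t 19.6 pos [0.486  0.1425 0.0288] yaw 0.024 gap 0.043 F [ 0.7  0.9 -0.6] q6 1.74
[0.488, 0.144, 0.028, 0.024] [ 2.1 -1.5  0.8] turn -0.0
[0.612, 0.147, 0.028, 0.024] [126.1  -1.5   0.8] turn -0.0
```

```bash
python3 -m creep '[[0,15,-1,0,0],[0,30,-1,0,0],[0,45,-1,0,0],[0,60,-1,0,0],[0,75,-1,0,0],[0,90,-1,0,0],[0,103,-1,0,0],[0,113,-1,0,0],[0,119,-1,0,0],[0,122,-1,0,0]]'
python3 -m creep '[[0,2,0,0,0],[0,4,0,0,0],[0,4,0,0,0]]'
python3 meas.py
```

```text
time: 20.85
position: [0.6077, 0.1463, 0.0284]
tool_rot: [-3.141, -0.037, 0.001]
ft_force: [-3.5, -0.0, 2.9]
finger_gap: 0.0427
grip_force: 1.8
time: 21.22
position: [0.6081, 0.1463, 0.0281]
tool_rot: [3.14, 0.038, -0.014]
ft_force: [-22.0, -1.7, 18.1]
finger_gap: 0.0429
grip_force: 11.4
rack [659.2 145.9] [75.  85.1] 1.5 box (112, 25, 295, 239)
blue [([41, 0], [705.0, 216.0]), ([76, 224], [629.0, 214.0]), ([117, 224], [630.0, 198.0]), ([129, 215], [633.0, 193.0]), ([108, 31], [696.0, 195.0]), ([115, 24], [698.0, 193.0]), ([407, 24], [701.0, 99.0]), ([410, 55], [692.0, 97.0]), ([406, 58], [691.0, 98.0]), ([407, 77], [685.0, 97.0]), ([402, 83], [683.0, 98.0]), ([406, 90], [681.0, 96.0]), ([401, 94], [679.0, 98.0]), ([405, 98], [678.0, 96.0]), ([400, 100], [677.0, 98.0]), ([388, 209], [638.0, 97.0]), ([403, 221], [634.0, 91.0]), ([446, 221], [634.0, 74.0]), ([449, 214], [637.0, 74.0]), ([466, 221], [634.0, 67.0]), ([481, 208], [639.0, 62.0]), ([511, 43], [696.0, 64.0]), ([511, 0], [709.0, 67.0])]
```

```bash
python3 -m creep '[[0,-15,0,0,0],[0,-30,-10,-50,0],[0,-75,-50,-80,0],[0,-120,-90,-80,0],[0,-165,-130,-80,0],[0,-205,-165,-80,0],[0,-234,-167,-80,0],[0,-234,-167,-80,0]]'
python3 meas.py; python3 go.py .375 .308 .028 .024 .503 .311 .028 .024
```

```text
time: 22.28
position: [0.3725, 0.3082, 0.1084]
tool_rot: [-3.141, -0.041, -0.0]
ft_force: [0.2, -0.2, 1.1]
finger_gap: 0.0427
grip_force: 0.0
rack [445.4 312.4] [ 75.4 103.1] 4.0 box (145, 10, 203, 155)
t 22.325 pos [0.3738 0.3082 0.1086] yaw 0.025 gap 0.043 F [0.9 0.2 0.2] q6 2.14
[0.375, 0.308, 0.028, 0.024] [ 1.1  0.2 80.6] turn 0.001
[0.503, 0.311, 0.028, 0.024] [129.1   0.4  80.7] turn 0.001
```

```bash
python3 -m creep '[[0,-5,-3,50,0],[0,-5,-3,80,0],[0,15,-3,80,0],[0,33,-3,80,0],[0,51,-2,80,0],[0,68,-2,80,0],[0,85,-2,80,0],[0,102,-2,80,0],[0,118,-2,80,0],[0,127,-2,80,0]]'
python3 -m creep '[[0,2,0,0,0],[0,2,0,0,0]]'
python3 meas.py; python3 go.py .555 .412 .1 1.595
```

```text
time: 23.58
position: [0.5017, 0.3127, 0.0286]
tool_rot: [-3.141, -0.037, -0.0]
ft_force: [-5.0, -0.1, 3.0]
finger_gap: 0.0428
grip_force: 2.2
time: 23.82
position: [0.5028, 0.3129, 0.0284]
tool_rot: [-3.141, -0.038, -0.001]
ft_force: [0.6, -0.7, -0.7]
finger_gap: 0.0428
grip_force: 0.0
rack [554.4 313.2] [ 74.9 102.8] 1.4 box (80, 23, 353, 238)
t 23.875 pos [0.5027 0.3129 0.0284] yaw 0.024 gap 0.043 F [-0.5  0.2 -0.2] q6 2.03
[0.555, 0.412, 0.1, 1.595] [ 54.7 -97.8 -71.6] turn -1.571
```

```bash
python3 -m creep '[[0,-12,0,0,0],[0,-12,-5,-40,0],[0,-5,-45,-75,-0.18],[0,5,-74,-75,-0.36],[0,20,-74,-75,-0.54],[0,38,-74,-75,-0.72],[0,39,-73,-75,-0.9],[0,39,-73,-75,-1.08],[0,39,-73,-75,-1.26],[0,39,-73,-75,-1.44]]'
python3 -m creep '[[0,0,0,0,-0.13],[0,0,0,5,-0.13]]'
python3 go.py .54 .388 .028 1.595 .54 .068 .028 1.595
```

```text
time: 25.12
position: [0.539, 0.3868, 0.1031]
tool_rot: [-2.33, -2.107, 0.001]
ft_force: [-0.2, -0.8, -0.2]
finger_gap: 0.0429
grip_force: 0.0
time: 25.38
position: [0.5394, 0.3869, 0.0984]
tool_rot: [2.196, 2.246, 0.001]
ft_force: [-0.6, -0.5, -0.9]
finger_gap: 0.0424
grip_force: 0.0
t 25.375 pos [0.5394 0.3869 0.0984] yaw 1.593 gap 0.042 F [-0.6 -0.5 -0.9] q6 0.53
[0.54, 0.388, 0.028, 1.595] [ 1.   0.6 70.4] turn -0.002
[0.54, 0.068, 0.028, 1.595] [-318.9   -6.6   70.3] turn -0.002
```

```bash
python3 -m creep '[[0,1,0,40,0],[0,1,0,70,0],[0,1,0,70,0],[0,-15,0,70,0],[0,-32,0,70,0],[0,-50,-1,70,0],[0,-68,-1,70,0],[0,-86,-2,70,0],[0,-104,-2,70,0],[0,-122,-3,70,0]]'
python3 -m creep '[[0,-18,0,0,0],[0,-36,-1,0,0],[0,-54,-1,0,0],[0,-72,-1,0,0],[0,-90,-2,0,0],[0,-108,-2,0,0],[0,-126,-3,0,0],[0,-144,-3,0,0],[0,-162,-3,0,0],[0,-178,-4,0,0]]'
python3 go.py .54 .068 .028 1.595
python3 -c "
from h import *
p=imaging.capture('top');cv2.imwrite('pics/t2.png',cv2.resize(p['image'][100:300,80:400,::-1],(800,500)))"
```

```text
time: 26.62
position: [0.5398, 0.2635, 0.0283]
tool_rot: [2.196, 2.247, 0.0]
ft_force: [0.2, 3.9, 3.6]
finger_gap: 0.0425
grip_force: 2.1
time: 27.88
position: [0.5398, 0.0854, 0.0282]
tool_rot: [-2.196, -2.247, 0.0]
ft_force: [1.1, 2.0, 1.0]
finger_gap: 0.0429
grip_force: 1.3
t 27.875 pos [0.5398 0.0854 0.0282] yaw 1.594 gap 0.043 F [1.1 2.  1. ] q6 0.05
[0.54, 0.068, 0.028, 1.595] [-17.4  -0.2   0.2] turn -0.001
```

View pics/t2.png

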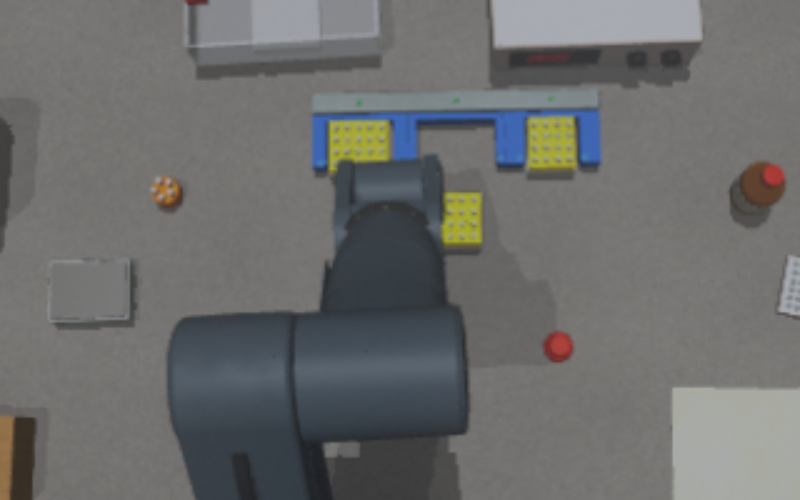

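The medium and small racks are docked. The large rack is square at (462,218), just in front of the middle bay (417 to 497 px). I'll finish the sideways push and then go behind it.

```bash
python3 -m creep '[[0,-10,0,0,0],[0,-15,0,0,0],[0,-17,0,0,0],[0,-17,0,0,0],[0,-5,-5,-20,0],[0,-5,-20,-75,0.18],[0,-20,-50,-75,0.36],[0,-50,-65,-75,0.54],[0,-81,-65,-75,0.72],[0,-81,-65,-75,0.9]]'
python3 -m creep '[[0,0,0,0,0.18],[0,0,0,0,0.36],[0,0,0,0,0.54],[0,0,0,0,0.67],[0,0,0,0,0.67]]'
python3 meas.py; python3 go.py .485 .0025 .028 .024
```

```text
time: 29.18
position: [0.4768, 0.0029, 0.1036]
tool_rot: [2.958, 1.057, 0.001]
ft_force: [-0.1, -0.4, -0.4]
finger_gap: 0.0428
grip_force: 0.0
time: 29.8
position: [0.4768, 0.0043, 0.1034]
tool_rot: [3.141, 0.039, 0.0]
ft_force: [0.2, 0.5, -0.6]
finger_gap: 0.0428
grip_force: 0.0
rack [554.7   4.1] [ 75.5 103.2] 1.5 box (153, 0, 211, 155)
t 29.85 pos [0.4768 0.0043 0.1034] yaw 0.027 gap 0.043 F [0.3 0.3 0.3] q6 1.46
[0.485, 0.0025, 0.028, 0.024] [ 8.1  2.1 75.4] turn 0.003
```

```bash
python3 -m creep '[[0,5,0,40,0],[0,5,0,75,0],[0,20,0,75,0],[0,37,0,75,0],[0,54,0,75,0],[0,71,0,75,0],[0,88,0,75,0],[0,104,0,75,0],[0,117,0,75,0],[0,126,0,75,0]]'
python3 -m creep '[[0,5,0,0,0],[0,8,0,0,0],[0,10,0,0,0],[0,12,0,0,0],[0,12,0,0,0]]'
python3 meas.py
```

```text
time: 31.1
position: [0.603, 0.0073, 0.0281]
tool_rot: [-3.141, -0.039, 0.001]
ft_force: [-1.8, -1.2, 0.9]
finger_gap: 0.0426
grip_force: 1.4
time: 31.72
position: [0.6125, 0.0074, 0.0282]
tool_rot: [-3.141, -0.038, 0.009]
ft_force: [-14.3, -1.2, 9.8]
finger_gap: 0.0429
grip_force: 6.8
rack [644.6  89.3] [ 5.8 35.4] 79.7 box (0, 152, 18, 101)
rack [663.9   6.7] [ 75.2 102.8] 1.4 box (82, 24, 356, 239)
blue [([0, 0], [709.0, 90.0]), ([0, 107], [676.0, 96.0]), ([21, 211], [638.0, 95.0]), ([34, 224], [633.0, 91.0]), ([74, 224], [634.0, 76.0]), ([78, 217], [636.0, 74.0]), ([89, 223], [634.0, 70.0]), ([104, 219], [636.0, 64.0]), ([81, 26], [702.0, 65.0]), ([91, 23], [703.0, 62.0]), ([442, 23], [706.0, -51.0]), ([419, 213], [641.0, -54.0]), ([434, 221], [638.0, -60.0]), ([450, 214], [641.0, -66.0]), ([451, 220], [639.0, -67.0]), ([511, 220], [639.0, -90.0]), ([511, 0], [713.0, -73.0])]
```

Home against the stop with 14 N of contact force. I'll retreat, check and hand in.

```bash
python3 -m creep '[[0,-15,0,0,0],[0,-40,0,-40,0],[0,-90,0,-100,0],[0,-140,0,-160,0],[0,-190,0,-200,0],[0,-190,0,-200,0]]'
python3 meas.py;python3 -c "
from h import *
p=imaging.capture('wrist');cv2.imwrite('pics/f1.png',p['image'][:,:,::-1])"
```

```text
time: 32.52
position: [0.4236, 0.003, 0.2305]
tool_rot: [3.141, 0.037, 0.005]
ft_force: [0.5, -0.3, 1.2]
finger_gap: 0.0425
grip_force: 0.0
```

View pics/f1.png

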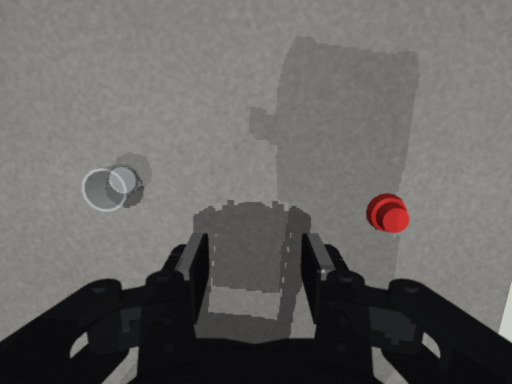

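The beaker at (105,190) and the pot at (388,212) are standing, and the gripper is clear. The dock is out of view here, so I'll check it with the scene camera.

```bash
python3 -c "
from h import *
p=imaging.capture('scene');cv2.imwrite('pics/f2.png',cv2.resize(p['image'][:,:,::-1],(800,600)))"
```

```text
(no output)
```

View pics/f2.png

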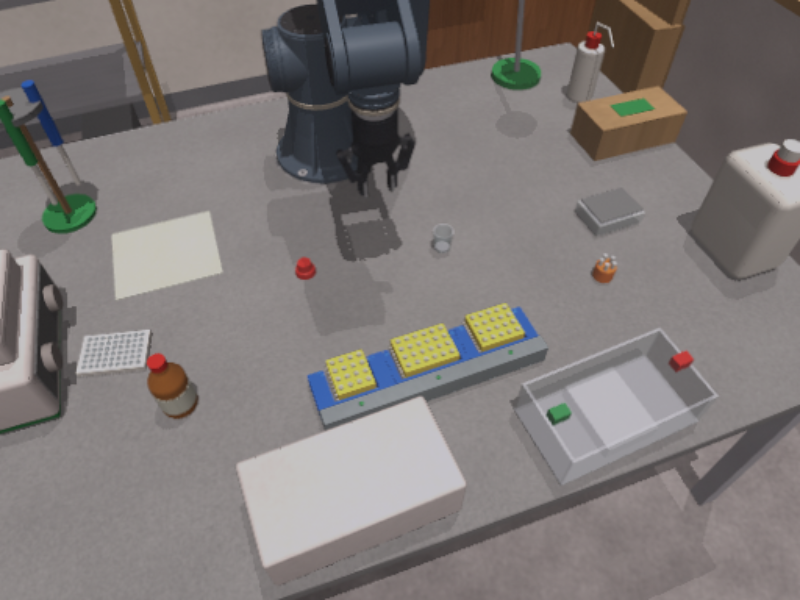

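All three racks, at (350,373), (425,350) and (495,326), sit squarely in their bays, and the bystanders are where they were.

```bash
python3 -c "
from h import *
print(manip.hand_in())"
```

```text
the job is handed in; nothing more can be done
None
```

All three racks are pushed home and square in their matching bays at about 33 s, no bystander visibly moved, and the job is handed in; the verdict itself was not reported back.

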